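Stow two tins in a covered crate by feel

ROBOT

A 7-joint arm with a two-finger parallel gripper is mounted at the origin on the work surface. World frame = base frame: x ahead of the robot, y to its left, z up, the work surface at z = 0. Lengths are in m, angles in rad, forces in N, time in s.
With the tool pointing down it reaches from about 0.425 to 0.875 m from the base axis. Payload 4.7 kg.
Tool frame: the origin (TCP) lies midway between the tips of the shut fingers; the grasp point (between the pads) lies 19 mm behind it; z points along the fingers, y is the line along which they close (so a half turn about z gives the same grasp; the last joint's range is limited). The gripper opens to 85 mm and grips with 20 to 120 N. Pads are 22 mm wide; open, the fingers measure 114 mm over their backs; the gripper's body (76 mm by 85 mm) begins 54 mm behind the grasp point. The pads swing forward as they close: fully open they stand 13 mm farther back than shut.
Start: joints at [0.014, 0.321, -0.07, 1.45, 0.023, 1.371, -0.057], TCP at [0.65, -0, 0.231] pointing down, gripper open.
Joint ranges: [-2.86, 2.86], [-0.3, 2.09], [-1.38, 1.24], [0.06, 2.45], [-1.56, 4.7], [0.09, 2.05], [-2.69, 2.69]. Speed limits (rad/s): [2.57, 2.57, 3.14, 3.14, 3.14, 3.14, 3.14].

INTERFACE

Orientations are given as a unit quaternion [w, x, y, z].
In Python, from workcell import robot gives the robot as it stands.
- The arm moves only by the tool jog_arm, never from a script. Its argument "motion" is a list of rows, each a list of 3 entries, a list of its own where there are three numbers: the shift along the tool's x, y, z in m, then the turn, a rotation vector about the tool's x, y, z in degrees, then the finger opening in m, from 0 to 0.0854. A call has 1 to 10 rows; each row shifts and turns the commanded pose from where the row before left it, along the tool's axes as they then stand; what a row does not reach is not made up. A row lasts 1/10 s, in which the tool goes at most 50 mm and 8.59 degrees, less where a joint would pass 70% of its speed; a pose out of reach is approached as far as the arm can. A call is refused whole if a number of a shift passes 0.05 or a number of a turn 8.59, either way. A call with a gripper value outside its range is refused whole. The fingers move at their own pace and stop on an object; the grip force is fixed at half the most. Time passes only in rows, so rows that do not move let the fingers close. It gives the time, the measured TCP pose, the force, the opening and the grip force at its end, in the units of the state.
- robot.state(): the state, without advancing time (a new reading comes with each control period).
- robot.get_image(name): name is "scene" or "side" or "wrist"; returns a dict with "pixels" (384x512x3 uint8, red, green, blue), "K" (3x3 intrinsics, pixels), "pose" (4x4, takes a point from camera to world coordinates); the wrist camera has in their place "mount" (4x4, takes a point from camera to tool coordinates, whose origin is the TCP and whose axes are the flange's). Camera axes: x right, y up, looking along -z (the intrinsics and any distortion apply to the point x, -y, -z); pixel columns grow to the right and rows downward; lengths in m; the calibration is good to about 2 mm. A picture is of the moment at which its call begins: read the wrist's pose just before it. There is no depth.
- robot.job_done(): hands the job in; it is judged then, once.
The state is a dict: "clock": time; "joint_pos": joint angles; "joint_velocities": joint speeds; "tau": joint torques, N m; "tcp_pos": TCP position; "ee_rot": TCP orientation; "force": force on the tool from outside, world axes, zero at the start; "moment": the same for the moment, N m; "opening": opening from 0.0 (shut) to 1.0 (fully open); "gripper_force": force on a finger pad.
Only numpy, scipy, OpenCV 4.12 (cv2) and the standard library are available. Lean on these libraries where they do the work, as an engineer would, in place of code of your own. Each camera call takes 0.05 s, during which the arm holds its last target. There are 200 camera calls.

TASK

Put the two yellow-lidded tins away in the red-covered crate, lid up and end first, one in each of its two empty cells: the cover hides which three of the five cells are already taken, so feel for the free ones with the tin in hand. Push each tin in until its near end is flush with the front of the crate or deeper, then let go; leave the round tin and the ball vise where they stand, never tip a tin over, and do not strike or lean hard on the crate.

Things in the scene. Friction and masses are not known exactly. Their poses are not given: they have to be found in the camera images.
- crate: Fixed low wooden crate with a fixed red cover: 256 mm wide (y; cover 262), 128 deep (x), 52 high (flat brass handle on top, to 63). Origin: middle of the lower front edge, on the bench; x runs into the crate, y left, z up. The open front is the vertical plane x = 0, facing the robot. Five cells side by side, centres at y = -100, -50, 0, 50, 100 mm; a row of brass screws on the cover marks each divider and side.
- mouth (a point): Middle of the bottom edge of the middle cell's mouth, on the front plane, 6 mm above the bench (the cell floors are 6 mm thick); axes as the crate. Each mouth is 44 mm wide between 6 mm dividers and 38 mm high, up to the cover's underside at z = 44 mm; cover, dividers and floor all end at the front plane. Cells are level, 120 mm deep to the back wall.
- box_a: Loose rectangular black tin with yellow lid, lying flat: 110 mm long (its x), 36 wide (y), 30 high; either end may go first. About 0.14 kg. Origin: centre of its underside, z up. Three tins like it stand unseen in three cells, pushed back to the wall, their near ends 10 mm inside the front: a tin slid into a taken cell stops after 10 mm, in an empty one it runs on.
- box_b: The second loose tin, the same as box_a.
- tin: Bystander: round blue tin with steel lid, 60 mm diameter, 42 mm high. Origin: centre of its underside.
- ball_vise: Bystander: small blue engraver's ball vise with steel jaws on a black ring, 68 mm diameter, 74 mm high. Origin: centre of its underside.
There are look-alikes about, which are no part of the job. Leave any purple look-alike of the box_a alone. What is shaped like the box_b but green is not meant.

How it is judged:
By the outcome, as a careful person would: the job done as asked, in the order asked, and still so for the second after the job is handed in, with the robot touching nothing.
It also fails if it takes over 72 s, if anything falls off the work surface, if the arm or the gripper's body presses on something with over 40 N, if the wrist force passes 120 N, or if a joint passes its speed limit or range.

## Working session

There is one attempt and no reset: what is moved stays moved. The work goes in short steps, Python scripts to look and compute and a tool call to move; the robot and the scene stay as the last step left them, time stands still between calls to the robot, and variables do not carry over. Pictures are saved under pics/ and viewed, at most 10 in all, crops included, and the job is handed in when it is done.

Besides the shell and the picture viewer there is one more tool, called after "Call:" by a JSON object that holds its "method" and its "body", one argument or row to a line. jog_arm: Moves the arm, as the interface text tells. Its arguments: {"type":"object","properties":{"motion":{"type":"array","items":{"type":"array"}}},"required":["motion"]}

```bash
mkdir -p pics; python3 - <<'E'
from workcell import robot
import cv2,numpy as np,pickle
d={}
for n in("scene","side","wrist"):
    im=robot.get_image(n); d[n]=im
    cv2.imwrite(f"pics/{n}0.png",im["pixels"][:,:,::-1])
    print(n,{k:np.round(v,4).tolist() for k,v in im.items() if k!="pixels"})
pickle.dump(d,open("d0.pkl","wb"))
print(robot.state())
E
ls
```

```text
scene {'K': [[388.5362, 0.0, 253.6892], [0.0, 388.5362, 191.5913], [0.0, 0.0, 1.0]], 'pose': [[0.7239, -0.5193, 0.4542, 1.0342], [0.6897, 0.53, -0.4933, -0.716], [0.0155, 0.6704, 0.7419, 1.0096], [0.0, 0.0, 0.0, 1.0]]}
side {'K': [[372.3248, 0.0, 261.0552], [0.0, 372.3248, 186.0411], [0.0, 0.0, 1.0]], 'pose': [[-0.9934, 0.0783, -0.0834, 0.3272], [-0.1144, -0.6965, 0.7084, 0.7375], [-0.0026, 0.7133, 0.7008, 0.8237], [0.0, 0.0, 0.0, 1.0]]}
wrist {'K': [[313.3288, 0.0, 255.4696], [0.0, 313.3288, 192.7407], [0.0, 0.0, 1.0]], 'mount': [[0.0009, 0.9587, 0.2844, 0.0715], [1.0, -0.001, 0.0002, -0.0006], [0.0005, 0.2844, -0.9587, -0.1424], [0.0, 0.0, 0.0, 1.0]]}
{'clock': 0.15, 'joint_pos': array([ 0.01409947,  0.32166948, -0.07008481,  1.45142723,  0.02264642,
        1.37081256, -0.05690505]), 'joint_velocities': array([ 0.00047096, -0.00020749, -0.00053105, -0.00483975,  0.00120641,
       -0.00143048,  0.00264656]), 'tau': array([ 4.86840745e-04, -4.94090402e+01, -3.82246608e-01, -3.14684451e+01,
        1.31496685e-02,  8.20941757e-03, -6.77807677e-07]), 'tcp_pos': array([ 6.49574796e-01, -6.23446541e-05,  2.30447601e-01]), 'ee_rot': array([-4.91745651e-04,  7.07096009e-01,  7.07117139e-01, -5.86501392e-04]), 'force': array([-0.39719591,  0.00704285, -0.29585164]), 'moment': array([-0.04099522,  0.00747919, -0.0026169 ]), 'gripper_force': 0.0, 'opening': 0.9979220963444607}
d0.pkl
pics
```

View pics/scene0.png

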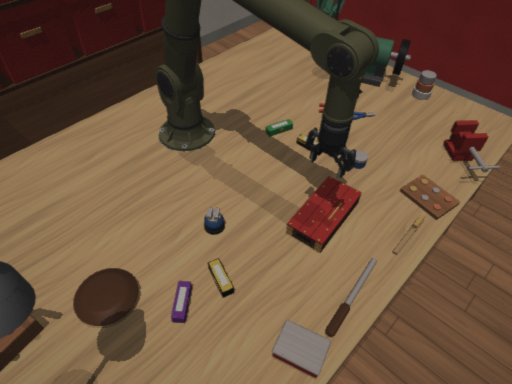

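View pics/side0.png

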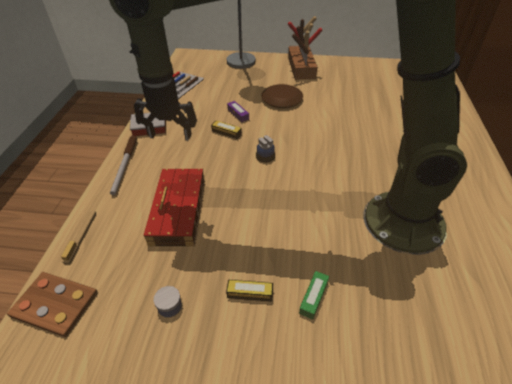

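The scene shows crate (325,212), a yellow tin (221,277), a half-hidden yellow tin (303,140), purple (181,301) and green (279,127). The side view shows yellow tins at (226,129) and (250,289), purple look-alike (237,110), green look-alike (314,294), crate (176,207), ball vise (265,149) and round tin (168,300). I choose the two yellow ones. Next I rectify the side view for measurement.

```bash
cat > h.py <<'E'
import numpy as np,cv2,pickle
def bp(im,uv,z,pose=None):
    P=im["pose"] if pose is None else pose; K=im["K"]
    uv=np.atleast_2d(np.asarray(uv,float)); r=np.c_[(uv[:,0]-K[0,2])/K[0,0],-(uv[:,1]-K[1,2])/K[1,1],-np.ones(len(uv))]@P[:3,:3].T
    return P[:3,3]+r*((z-P[2,3])/r[:,2])[:,None]
def proj(im,p,pose=None):
    P=im["pose"] if pose is None else pose
    c=(np.atleast_2d(p)-P[:3,3])@P[:3,:3]; K=im["K"]
    return np.c_[K[0,0]*c[:,0]/-c[:,2]+K[0,2],K[1,1]*-c[:,1]/-c[:,2]+K[1,2]]
def rect(im,z,x0,x1,y0,y1,s,pose=None):
    # rectified: image up = +x, left = +y ; s px per m
    q=np.float32([[x1,y1,z],[x1,y0,z],[x0,y0,z],[x0,y1,z]]);W=(y1-y0)*s;H=(x1-x0)*s
    M=cv2.getPerspectiveTransform(np.float32(proj(im,q,pose)),np.float32([[0,0],[W,0],[W,H],[0,H]]))
    return cv2.warpPerspective(im["pixels"],M,(int(W),int(H)),flags=cv2.INTER_CUBIC)[:,:,::-1].copy()
E
python3 - <<'E'
from h import *
d=pickle.load(open("d0.pkl","rb"))
for n in("side","scene"):
    im=d[n]; hsv=cv2.cvtColor(im["pixels"],cv2.COLOR_RGB2HSV)
    for col,(lo,hi),z,amin in(("yel",((22,150,80),(34,255,255)),.03,60),("red",((0,190,60),(6,255,255)),.052,1000),("blue",((100,80,40),(130,255,255)),.03,60)):
        m=cv2.morphologyEx(cv2.inRange(hsv,*[np.array(a) for a in(lo,hi)]),cv2.MORPH_CLOSE,np.ones((5,5)))
        N,L,S,C=cv2.connectedComponentsWithStats(m)
        for i in range(1,N):
            if S[i,4]<amin: continue
            v,u=np.nonzero(L==i); p=bp(im,np.c_[u,v],z)[:,:2]
            if not((p[:,0].mean()>.2)&(p[:,0].mean()<1)): continue
            r=cv2.minAreaRect(np.float32(p*1000)); print(n,col,C[i].round(),S[i,4],np.round(r[0]),np.round(r[1]),round(r[2],1))
# rectified overview
cv2.imwrite("pics/rect.png",rect(d["side"],.04,.35,.85,-.4,.4,1000)) if 0 else None
a=rect(d["side"],.03,.3,.9,-.4,.4,1000); 
for k in range(-4,5): cv2.line(a,(400-k*100,0),(400-k*100,600),(255,255,255),1)
for k in range(3,9): cv2.line(a,(0,900-k*100),(800,900-k*100),(255,255,255),1)
cv2.imwrite("pics/rect.png",a)
E
```

```text
side yel [250. 288.] 265 [410. 280.] [105.  34.] 1.9
side red [176. 203.] 2449 [654.  40.] [123. 253.] 6.4
scene yel [224. 286.] 78 [ 611. -372.] [33. 50.] 70.8
scene blue [214. 224.] 125 [ 436. -249.] [54. 43.] 48.9
```

View pics/rect.png

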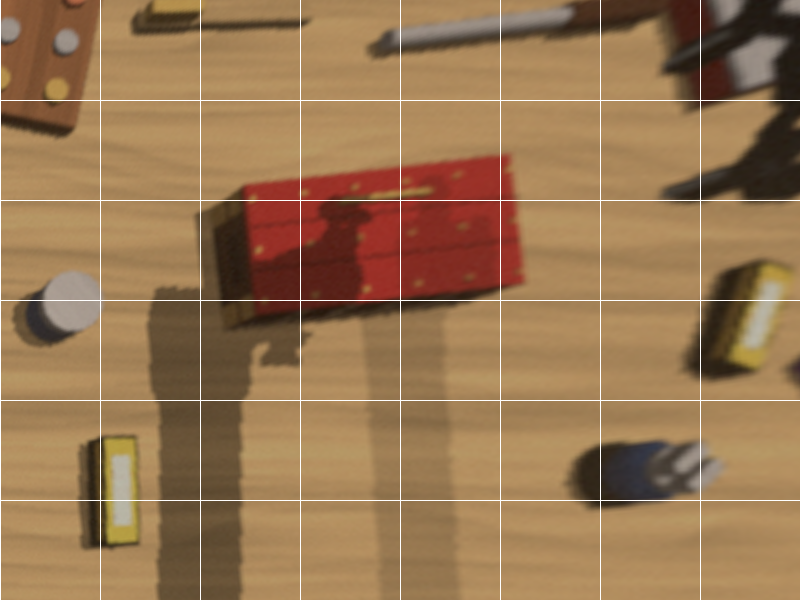

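The rectified side view shows the crate's red cover with front edge (265,316)–(523,284), yellow tins at (120,490) and (760,315), round tin (72,300) and ball vise. Now I check the wrist view for the crate pose.

```bash
cat >> h.py <<'E'
from scipy.spatial.transform import Rotation as R
def wpose(im,p,q):
    T=np.eye(4);T[:3,:3]=R.from_quat(np.roll(q,-1)).as_matrix();T[:3,3]=p
    return T@im["mount"]
E
python3 - <<'E'
from h import *
d=pickle.load(open("d0.pkl","rb"))
w=d["wrist"]; P=wpose(w,[.64957,-.00006,.23045],[-4.9e-4,.707096,.707117,-5.87e-4])
a=rect(w,.052,.5,.8,-.15,.25,1000,P); b=rect(d["side"],.052,.5,.8,-.15,.25,1000); c=rect(d["scene"],.052,.5,.8,-.15,.25,1000)
o=np.vstack([np.hstack([a,b]),np.hstack([c,cv2.resize(w["pixels"][:,:,::-1],(400,300))])])
for x0 in(0,400):
  for y0 in (0,300):
    if x0 and y0: continue
    for k in range(50,400,50): cv2.line(o,(x0+k,y0),(x0+k,y0+299),(255,255,255),1)
    for k in range(50,300,50): cv2.line(o,(x0,y0+k),(x0+399,y0+k),(255,255,255),1)
cv2.imwrite("pics/cr.png",o)
E
```

```text
(no output)
```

View pics/cr.png

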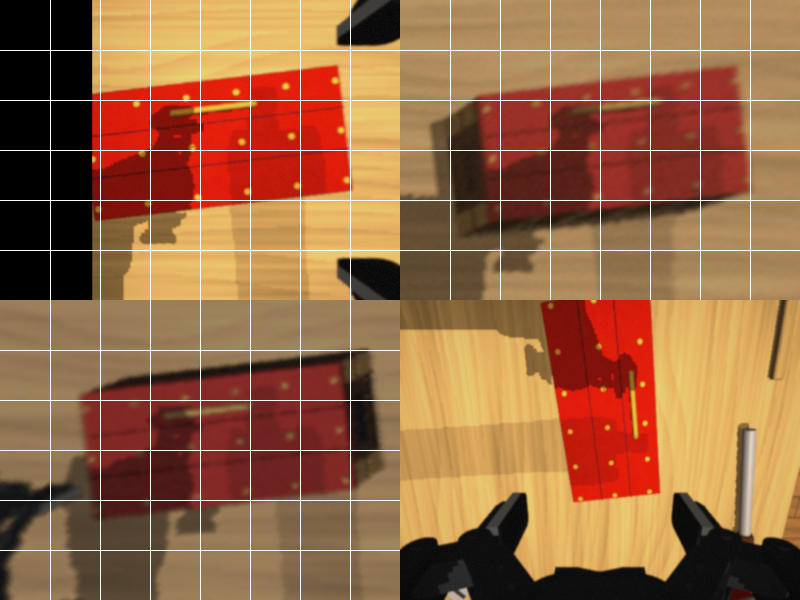

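The wrist rectification shows front screws from (97,210) to (347,180) and a front edge at about x=.597, y=.026, yaw 6.8°. Now I move above the first tin, then turn +90° about z.

Call:
{"method": "jog_arm", "body": {
  "motion": [
    [[0.035, -0.031, 0.004], [0, 0, 0], 0.085],
    [[0.035, -0.031, 0.004], [0, 0, 0], 0.085],
    [[0.035, -0.031, 0.004], [0, 0, 0], 0.085],
    [[0.035, -0.031, 0.004], [0, 0, 0], 0.085],
    [[0.035, -0.031, 0.004], [0, 0, 0], 0.085],
    [[0.035, -0.031, 0.004], [0, 0, 0], 0.085],
    [[0.035, -0.031, 0.004], [0, 0, 0], 0.085],
    [[0.035, -0.031, 0.004], [0, 0, 0], 0.085]
  ]
}}

```text
clock: 0.95
tcp_pos: [0.4005, 0.281, 0.1991]
ee_rot: [0.0, 0.707, 0.707, 0.0]
force: [0.3, 1.3, 0.5]
opening: 0.996
gripper_force: 0.0
```

Call:
{"method": "jog_arm", "body": {
  "motion": [
    [[0, 0, 0], [0, 0, 8.5], 0.085],
    [[0, 0, 0], [0, 0, 8.5], 0.085],
    [[0, 0, 0], [0, 0, 8.5], 0.085],
    [[0, 0, 0], [0, 0, 8.5], 0.085],
    [[0, 0, 0], [0, 0, 8.5], 0.085],
    [[0, 0, 0], [0, 0, 8.5], 0.085],
    [[0, 0, 0], [0, 0, 8.5], 0.085],
    [[0, 0, 0], [0, 0, 8.5], 0.085],
    [[0, 0, 0], [0, 0, 8.5], 0.085],
    [[0, 0, 0], [0, 0, 8.5], 0.085]
  ]
}}

```text
clock: 1.95
tcp_pos: [0.4018, 0.2798, 0.199]
ee_rot: [0.0, 0.999, 0.041, -0.0]
force: [0.3, -0.2, 0.4]
opening: 0.997
gripper_force: 0.0
```

Call:
{"method": "jog_arm", "body": {
  "motion": [
    [[0, 0, 0], [0, 0, 5], 0.085],
    [[0, 0, 0], [0, 0, 0], 0.085],
    [[0, 0, 0], [0, 0, 0], 0.085]
  ]
}}

```text
clock: 2.25
tcp_pos: [0.4019, 0.2799, 0.1992]
ee_rot: [0.0, 1.0, 0.001, -0.0]
force: [-1.4, 0.2, -0.5]
opening: 0.995
gripper_force: 0.0
```

```bash
cat >> h.py <<'E'
def wlook(name):
    from workcell import robot
    s=robot.state(); im=robot.get_image("wrist"); im["pose"]=wpose(im,s["tcp_pos"],s["ee_rot"])
    pickle.dump((s,im),open(name+".pkl","wb")); return s,im
def yellow(im,z=.03,lo=(20,120,60),hi=(36,255,255),amin=500):
    m=cv2.inRange(cv2.cvtColor(im["pixels"],cv2.COLOR_RGB2HSV),np.array(lo),np.array(hi))
    m=cv2.morphologyEx(m,cv2.MORPH_CLOSE,np.ones((9,9)))
    N,L,S,C=cv2.connectedComponentsWithStats(m)
    for i in range(1,N):
        if S[i,4]>amin:
            v,u=np.nonzero(L==i); p=bp(im,np.c_[u,v],z)[:,:2]
            r=cv2.minAreaRect(np.float32(p*1000)); print("yel px",C[i].round(),S[i],"world",np.round(r[0],1),np.round(r[1],1),round(r[2],2),"median",np.round(np.median(p,0),4))
E
python3 - <<'E'
from h import *
s,im=wlook("w1"); print(s["clock"],s["tcp_pos"],s["ee_rot"],s["joint_pos"]); yellow(im)
a=rect(im,.03,.33,.53,.2,.36,2000); 
cv2.imwrite("pics/w1.png",np.hstack([a,cv2.resize(im["pixels"][:,:,::-1],(480,400))]))
E
```

```text
2.25 [0.40189497 0.27988507 0.19915415] [ 1.10052336e-04  9.99999396e-01  1.09060601e-03 -8.47798131e-05] [-0.33555327  0.01355334 -0.32814188  1.87125262  0.00466376  1.25778205
 -2.23371955]
yel px [157.  42.] [  18   35  224   18 2553] world [522.  393.4] [ 14.1 201.8] 0.15 median [0.5234 0.3647]
yel px [262. 127.] [    0    97   512   125 23393] world [412.5 277.4] [126.2 503.1] 0.53 median [0.4515 0.271 ]
yel px [414. 184.] [ 331  177  169   15 1656] world [390.7 115. ] [ 14.9 171.7] 0.21 median [0.3916 0.1109]
yel px [404. 234.] [362 223 110  17 596] world [332.7 105.4] [117.3  18. ] 84.32 median [0.3348 0.1225]
yel px [240. 258.] [ 181  234  142   89 3229] world [282.7 285. ] [170.2 101. ] 38.83 median [0.3126 0.3   ]
yel px [449. 281.] [ 377  251  135   59 2898] world [274.2  64.3] [171.9  60.8] 80.29 median [0.2786 0.0592]
yel px [ 38. 289.] [   0  260  102   50 1685] world [261.  514.5] [112.3  68.3] 76.98 median [0.2677 0.5305]
yel px [284. 338.] [240 329 113  19 791] world [192.1 230.1] [136.8  24.1] 84.15 median [0.198  0.2573]
```

View pics/w1.png

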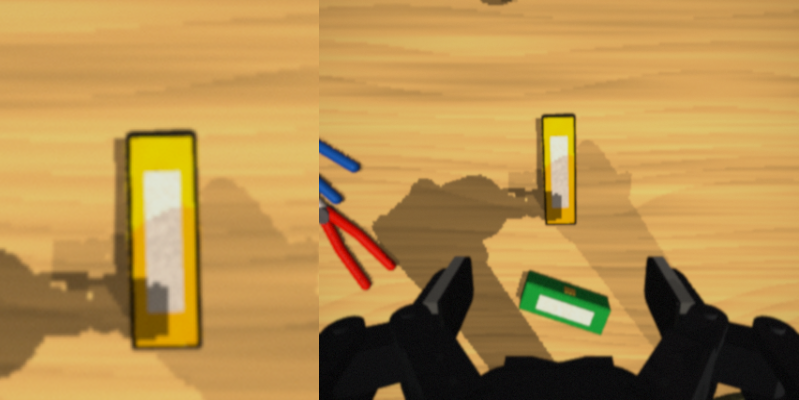

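The wrist crop confirms a yellow-lidded black tin (corners (127,132)–(200,348) in the rectified half), centre about (.410,.278), yaw about +1.3°. The green look-alike is well behind at (565,302). I grasp the tin near its rear end.

Call:
{"method": "jog_arm", "body": {
  "motion": [
    [[-0.032, 0.003, 0.02], [0, 0, -1.3], 0.085],
    [[0, 0, 0.04], [0, 0, 0], 0.085],
    [[0, 0, 0.04], [0, 0, 0], 0.085],
    [[0, 0, 0.04], [0, 0, 0], 0.085],
    [[0, 0, 0.03], [0, 0, 0], 0.085],
    [[0, 0, 0.015], [0, 0, 0], 0.085],
    [[0, 0, 0], [0, 0, 0], 0.085],
    [[0, 0, 0], [0, 0, 0], 0.085]
  ]
}}

```text
clock: 3.1
tcp_pos: [0.3702, 0.2772, 0.0147]
ee_rot: [-0.0, 1.0, 0.012, 0.0]
force: [0.0, 0.4, 0.7]
opening: 0.998
gripper_force: 0.0
```

Call:
{"method": "jog_arm", "body": {
  "motion": [
    [[0, 0, 0.012], [0, 0, 0], 0.085],
    [[0, 0, 0], [0, 0, 0], 0.03],
    [[0, 0, 0], [0, 0, 0], 0.03],
    [[0, 0, 0], [0, 0, 0], 0.03],
    [[0, 0, 0], [0, 0, 0], 0.03],
    [[0, 0, 0], [0, 0, 0], 0.03],
    [[0, 0, 0], [0, 0, 0], 0.03],
    [[0, 0, 0], [0, 0, 0], 0.03]
  ]
}}

```text
clock: 3.9
tcp_pos: [0.3706, 0.2775, 0.003]
ee_rot: [-0.0, 1.0, 0.011, 0.001]
force: [-0.6, 1.2, 6.0]
opening: 0.408
gripper_force: 61.1
```

Call:
{"method": "jog_arm", "body": {
  "motion": [
    [[0, 0, -0.03], [0, 0, 0], 0.03],
    [[0, 0, -0.04], [0, 0, 0], 0.03],
    [[0, 0, -0.04], [0, 0, 0], 0.03],
    [[0, 0, -0.035], [0, 0, 0], 0.03],
    [[0.036, 0.045, 0], [0, 0, 0], 0.03],
    [[0.036, 0.045, 0], [0, 0, 0], 0.03],
    [[0.036, 0.045, 0], [0, 0, 0], 0.03],
    [[0.036, 0.045, 0], [0, 0, 0], 0.03],
    [[0.036, 0.045, 0], [0, 0, 0], 0.03],
    [[0, 0.02, 0], [0, 0, -5.4], 0.03]
  ]
}}

```text
clock: 4.9
tcp_pos: [0.5338, 0.0599, 0.1464]
ee_rot: [0.001, 0.998, 0.056, 0.0]
force: [-0.3, 0.4, -2.4]
opening: 0.415
gripper_force: 60.4
```

Call:
{"method": "jog_arm", "body": {
  "motion": [
    [[0, 0, 0], [0, 0, 0], 0.03],
    [[0, 0, 0], [0, 0, 0], 0.03]
  ]
}}

```text
clock: 5.1
tcp_pos: [0.5302, 0.0655, 0.1464]
ee_rot: [-0.0, 0.998, 0.058, -0.001]
force: [0.1, 0.2, -1.7]
opening: 0.407
gripper_force: 60.5
```

```bash
python3 - <<'E'
from h import *
s,im=wlook("w2"); print(s["clock"],s["tcp_pos"],s["ee_rot"],s["joint_pos"].round(2))
a=rect(im,.052,.55,.70,-.13,.19,2400)
cv2.imwrite("pics/w2.png",np.vstack([a,cv2.resize(im["pixels"][:,:,::-1],(768,576))[:240]]))
print(a.shape)
hsv=cv2.cvtColor(a,cv2.COLOR_BGR2HSV)
m=cv2.inRange(hsv,np.array((17,90,120)),np.array((35,255,255)))
N,L,S,C=cv2.connectedComponentsWithStats(m)
for i in range(1,N):
    if 30<S[i,4]<1500: print(C[i].round(1),S[i,4],(.70-C[i][1]/2400).round(4),(.19-C[i][0]/2400).round(4))
E
```

```text
5.1 [0.53019117 0.06547602 0.14644018] [-2.56441354e-04  9.98344675e-01  5.75056336e-02 -9.73204301e-04] [-0.07  0.14 -0.11  1.84  0.02  1.16 -1.64]
(359, 768, 3)
[673.5  71.9] 165 0.6701 -0.0906
[554.4  85.7] 167 0.6643 -0.041
[435.3  99.7] 173 0.6585 0.0086
[316.1 113.5] 170 0.6527 0.0583
[196.7 127.7] 167 0.6468 0.108
[ 77.3 141.5] 163 0.6411 0.1578
[687.6 190.9] 156 0.6204 -0.0965
[568.4 205.2] 184 0.6145 -0.0468
[449.6 219. ] 181 0.6087 0.0027
[ 91.2 261. ] 155 0.5913 0.152
```

View pics/w2.png

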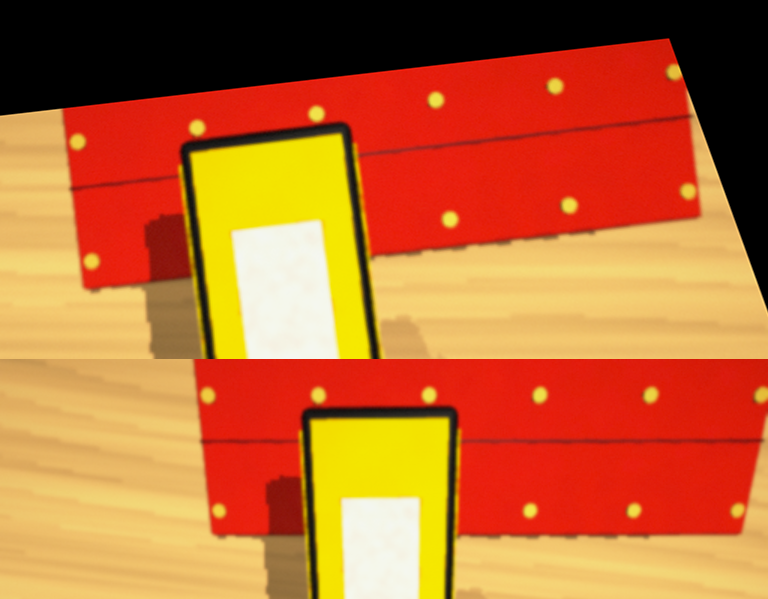

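The picture shows the tin held, straight ahead over the cover, with front screws at (91,261) and (687,191) 250 mm apart as they must be, and the front edge 11 mm in front of them. Crate front is (.595,.0265), yaw 6.68°. Now I compute the tin's offset in hand.

```bash
cat >> h.py <<'E'
O=np.array([.5949,.0265]); YAW=np.radians(6.68); CR=np.array([[np.cos(YAW),-np.sin(YAW)],[np.sin(YAW),np.cos(YAW)]])
tocr=lambda p:(np.atleast_2d(p)[:,:2]-O)@CR
E
python3 - <<'E'
from h import *
s,im=pickle.load(open("w2.pkl","rb"))
p=bp(im,[[202,34],[304.7,32.7],[208.7,160],[296,160]],s["tcp_pos"][2]+.027)
Rm=R.from_quat(np.roll(s["ee_rot"],-1)).as_matrix()
print("tin lid pts in tool mm",((p-s["tcp_pos"])@Rm*1000).round(1))
print("tcp in crate",tocr(s["tcp_pos"])*1000,"tool x yaw",np.degrees(np.arctan2(Rm[1,0],Rm[0,0])))
E
```

```text
tin lid pts in tool mm [[ 92.9 -16.7 -27.2]
 [ 93.3  17.5 -27.2]
 [ 50.3 -16.3 -27.1]
 [ 50.4  16.2 -27.1]]
tcp in crate [[-59.73569845  46.23861952]] tool x yaw 6.593335059947325
```

Call:
{"method": "jog_arm", "body": {
  "motion": [
    [[-0.034, -0.004, 0], [0, 0, 0], 0.03],
    [[-0.034, 0, 0], [0, 0, 0], 0.03],
    [[0, 0, 0.04], [0, 0, 0], 0.03],
    [[0, 0, 0.04], [0, 0, 0], 0.03],
    [[0, 0, 0.035], [0, 0, 0], 0.03],
    [[0, 0, 0.019], [0, 0, 0], 0.03],
    [[0, 0, 0], [0, 0, 0], 0.03],
    [[0, 0, 0], [0, 0, 0], 0.03]
  ]
}}

```text
clock: 5.95
tcp_pos: [0.463, 0.0627, 0.0138]
ee_rot: [-0.0, 0.998, 0.059, 0.0]
force: [0.2, -0.1, -1.5]
opening: 0.408
gripper_force: 60.4
```

```bash
cat > st.py <<'E'
from h import *
from workcell import robot
s=robot.state();Rm=R.from_quat(np.roll(s["ee_rot"],-1)).as_matrix()
print(s["clock"].__round__(2),"crate mm",(tocr(s["tcp_pos"])*1000).round(1),"z",round(s["tcp_pos"][2]*1000,1),"yaw-crate",np.degrees(np.arctan2(Rm[1,0],Rm[0,0])-YAW).round(2),"toolz",Rm[:,2].round(3),"F",s["force"].round(1),s["opening"].round(3),s["gripper_force"].round(1))
E
python3 st.py; python3 - <<'E'
from h import *
from workcell import robot
im=robot.get_image("side"); cv2.imwrite("pics/s2.png",cv2.resize(im["pixels"][110:290,100:300,::-1],(800,720),interpolation=cv2.INTER_CUBIC)[:600])
E
```

```text
Traceback (most recent call last):
  File "st.py", line 4, in <module>
    print(s["clock"].__round__(2),"crate mm",(tocr(s["tcp_pos"])*1000).round(1),"z",round(s["tcp_pos"][2]*1000,1),"yaw-crate",np.degrees(np.arctan2(Rm[1,0],Rm[0,0])-YAW).round(2),"toolz",Rm[:,2].round(3),"F",s["force"].round(1),s["opening"].round(3),s["gripper_force"].round(1))
                                                                                                                                                                                                                                    ^^^^^^^^^^^^^^^^^^
AttributeError: 'float' object has no attribute 'round'
```

View pics/s2.png

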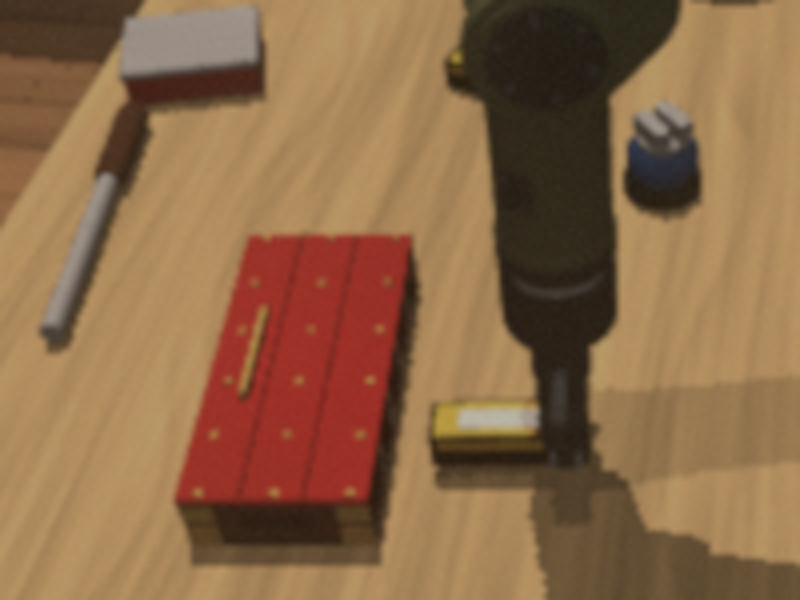

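The side view crop shows the tin (485,430) level and facing the crate, clear of the front. Checking pose numbers before probing.

```bash
sed -i 's/s\["opening"\].round(3),s\["gripper_force"\].round(1)/s["opening"],s["gripper_force"]/' st.py; python3 st.py
```

```text
6.0 crate mm [[-125.9   51.1]] z 14.5 yaw-crate 0.1 toolz [ 0.002  0.001 -1.   ] F [ 1.   0.4 -0.4] 0.41069504104446625 60.42400002479553
```

Call:
{"method": "jog_arm", "body": {
  "motion": [
    [[0.01, 0.001, 0.002], [0, 0, 0], 0.03],
    [[0.008, 0, 0], [0, 0, 0], 0.03],
    [[0.006, 0, 0], [0, 0, 0], 0.03],
    [[0.004, 0, 0], [0, 0, 0], 0.03],
    [[0.004, 0, 0], [0, 0, 0], 0.03],
    [[0.003, 0, 0], [0, 0, 0], 0.03]
  ]
}}

```text
clock: 6.6
tcp_pos: [0.4982, 0.0645, 0.0113]
ee_rot: [0.0, 0.998, 0.058, -0.0]
force: [0.5, 0.7, -1.0]
opening: 0.41
gripper_force: 60.4
```

```bash
python3 st.py
```

```text
6.6 crate mm [[-91.6  49. ]] z 11.3 yaw-crate 0.02 toolz [-0. -0. -1.] F [ 0.5  0.7 -1. ] 0.41031048353682326 60.42641758918762
```

Call:
{"method": "jog_arm", "body": {
  "motion": [
    [[0.002, 0, 0], [0, 0, 0], 0.03],
    [[0.002, 0, 0], [0, 0, 0], 0.03],
    [[0.002, 0, 0], [0, 0, 0], 0.03],
    [[0.002, 0, 0], [0, 0, 0], 0.03],
    [[0.002, 0, 0], [0, 0, 0], 0.03]
  ]
}}

```text
clock: 7.1
tcp_pos: [0.5044, 0.0652, 0.0105]
ee_rot: [0.0, 0.998, 0.058, -0.004]
force: [-10.8, 0.1, 4.2]
opening: 0.41
gripper_force: 61.1
```

```bash
python3 st.py
```

```text
7.1 crate mm [[-85.3  49. ]] z 10.5 yaw-crate 0.0 toolz [-0.007 -0.001 -1.   ] F [-10.8   0.1   4.2] 0.41045723358407504 61.14664435386658
```

Stopped after 10 mm: cell +50 is taken. Back out and try the middle cell.

Call:
{"method": "jog_arm", "body": {
  "motion": [
    [[-0.011, 0, 0], [0, 0, 0], 0.03],
    [[-0.015, 0, 0], [0, 0, 0], 0.03],
    [[0, 0.025, 0], [0, 0, 0], 0.03],
    [[0, 0.024, 0], [0, 0, 0], 0.03],
    [[0, 0, 0], [0, 0, 0], 0.03],
    [[0, 0, 0], [0, 0, 0], 0.03]
  ]
}}

```text
clock: 7.7
tcp_pos: [0.4878, 0.0136, 0.0115]
ee_rot: [-0.0, 0.998, 0.058, 0.001]
force: [0.3, 1.2, -2.1]
opening: 0.412
gripper_force: 60.5
```

```bash
python3 st.py
```

```text
7.7 crate mm [[-107.8   -0.3]] z 11.5 yaw-crate -0.06 toolz [ 0.001  0.    -1.   ] F [ 0.3  1.2 -2.1] 0.4120890685019444 60.470649003982544
```

Call:
{"method": "jog_arm", "body": {
  "motion": [
    [[0.006, 0, 0], [0, 0, 0], 0.03],
    [[0.005, 0, 0], [0, 0, 0], 0.03],
    [[0.003, 0, 0], [0, 0, 0], 0.03],
    [[0.003, 0, 0], [0, 0, 0], 0.03],
    [[0.002, 0, 0], [0, 0, 0], 0.03],
    [[0.002, 0, 0], [0, 0, 0], 0.03],
    [[0.002, 0, 0], [0, 0, 0], 0.03],
    [[0.002, 0, 0], [0, 0, 0], 0.03]
  ]
}}

```text
clock: 8.5
tcp_pos: [0.5101, 0.0167, 0.0107]
ee_rot: [0.0, 0.998, 0.058, -0.003]
force: [-10.4, -0.6, 3.0]
opening: 0.413
gripper_force: 61.1
```

```bash
python3 st.py
```

```text
8.5 crate mm [[-85.4   0.1]] z 10.7 yaw-crate 0.0 toolz [-0.006 -0.    -1.   ] F [-10.4  -0.6   3. ] 0.4125160973511403 61.06708288192749
```

Middle cell taken too (same stop). Next: −50.

Call:
{"method": "jog_arm", "body": {
  "motion": [
    [[-0.01, 0, 0], [0, 0, 0], 0.03],
    [[-0.015, 0, 0], [0, 0, 0], 0.03],
    [[0, 0.025, 0], [0, 0, 0], 0.03],
    [[0, 0.025, 0], [0, 0, 0], 0.03],
    [[0, 0, 0], [0, 0, 0], 0.03],
    [[0.006, 0, 0], [0, 0, 0], 0.03],
    [[0.006, 0, 0], [0, 0, 0], 0.03],
    [[0.003, 0, 0], [0, 0, 0], 0.03]
  ]
}}

```text
clock: 9.3
tcp_pos: [0.5096, -0.0326, 0.0115]
ee_rot: [-0.0, 0.998, 0.059, 0.001]
force: [-0.2, -0.0, -1.2]
opening: 0.409
gripper_force: 60.5
```

```bash
python3 st.py
```

```text
9.3 crate mm [[-91.6 -48.8]] z 11.5 yaw-crate 0.13 toolz [ 0.001  0.    -1.   ] F [-0.2 -0.  -1.2] 0.409195058035807 60.46031355857849
```

Call:
{"method": "jog_arm", "body": {
  "motion": [
    [[0.002, 0, 0], [0, 0, 0], 0.03],
    [[0.002, 0, 0], [0, 0, 0], 0.03],
    [[0.002, 0, 0], [0, 0, 0], 0.03],
    [[0.002, 0, 0], [0, 0, 0], 0.03],
    [[0.001, 0, 0], [0, 0, 0], 0.03]
  ]
}}

```text
clock: 9.8
tcp_pos: [0.5176, -0.0329, 0.0113]
ee_rot: [0.0, 0.998, 0.058, 0.0]
force: [-0.4, -0.1, -1.5]
opening: 0.414
gripper_force: 60.5
```

```bash
python3 st.py
```

```text
9.8 crate mm [[-83.7 -50. ]] z 11.3 yaw-crate 0.02 toolz [ 0. -0. -1.] F [-0.4 -0.1 -1.5] 0.41388096102668126 60.46199440956116
```

Call:
{"method": "jog_arm", "body": {
  "motion": [
    [[0.003, 0, 0], [0, 0, 0], 0.03],
    [[0.003, 0, 0], [0, 0, 0], 0.03],
    [[0, 0, 0], [0, 0, 0], 0.03]
  ]
}}

```text
clock: 10.1
tcp_pos: [0.524, -0.0321, 0.0114]
ee_rot: [0.0, 0.998, 0.058, 0.0]
force: [-0.3, -0.6, -1.5]
opening: 0.413
gripper_force: 60.5
```

Cell −50 is empty; run on in until the fingers are just before the front.

Call:
{"method": "jog_arm", "body": {
  "motion": [
    [[0.008, 0, 0], [0, 0, 0], 0.03],
    [[0.008, 0, 0], [0, 0, 0], 0.03],
    [[0.008, 0, 0], [0, 0, 0], 0.03],
    [[0.008, 0, 0], [0, 0, 0], 0.03],
    [[0.008, 0, 0], [0, 0, 0], 0.03],
    [[0.008, 0, 0], [0, 0, 0], 0.03],
    [[0.005, 0, 0], [0, 0, 0], 0.03],
    [[0, 0, 0], [0, 0, 0], 0.03]
  ]
}}

```text
clock: 10.9
tcp_pos: [0.5768, -0.0258, 0.0113]
ee_rot: [-0.0, 0.998, 0.059, 0.0]
force: [-0.3, 0.4, -1.2]
opening: 0.407
gripper_force: 60.5
```

```bash
python3 st.py
```

```text
10.9 crate mm [[-24.  -49.9]] z 11.3 yaw-crate 0.03 toolz [ 0.001  0.    -1.   ] F [-0.3  0.4 -1.2] 0.4069630311942925 60.45990586280823
```

Call:
{"method": "jog_arm", "body": {
  "motion": [
    [[0, 0, 0.002], [0, 0, 0], 0.03],
    [[0, 0, 0], [0, 0, 0], 0.07],
    [[0, 0, 0], [0, 0, 0], 0.07],
    [[0, 0, 0], [0, 0, 0], 0.07],
    [[0, 0, 0], [0, 0, 0], 0.07],
    [[-0.02, 0, 0], [0, 0, 0], 0.07],
    [[-0.025, 0, 0], [0, 0, 0], 0.07],
    [[0, 0, -0.006], [0, 0, 0], 0],
    [[0, 0, 0], [0, 0, 0], 0],
    [[0, 0, 0], [0, 0, 0], 0]
  ]
}}

```text
clock: 11.9
tcp_pos: [0.5328, -0.0311, 0.0161]
ee_rot: [0.0, 0.998, 0.059, 0.001]
force: [-0.7, 0.7, -0.0]
opening: 0.313
gripper_force: 0.0
```

Call:
{"method": "jog_arm", "body": {
  "motion": [
    [[0, 0, 0], [0, 8.5, 0], 0],
    [[0, 0, 0], [0, 8.5, 0], 0],
    [[0, 0, 0], [0, 8, 0], 0],
    [[0, 0, 0], [0, 0, 0], 0],
    [[0, 0, 0], [0, 0, 0], 0]
  ]
}}

```text
clock: 12.4
tcp_pos: [0.5314, -0.0314, 0.0154]
ee_rot: [-0.013, 0.975, 0.057, 0.215]
force: [1.0, 0.2, 0.1]
opening: 0.001
gripper_force: 0.0
```

```bash
python3 st.py; python3 - <<'E'
from h import *
s,im=wlook("w3"); cv2.imwrite("pics/w3.png",im["pixels"][:,:,::-1])
E
```

```text
12.4 crate mm [[-69.8 -50.1]] z 15.4 yaw-crate -0.01 toolz [ 0.418  0.049 -0.907] F [1.  0.2 0.1] 0.0007491468548772019 0.0
```

View pics/w3.png

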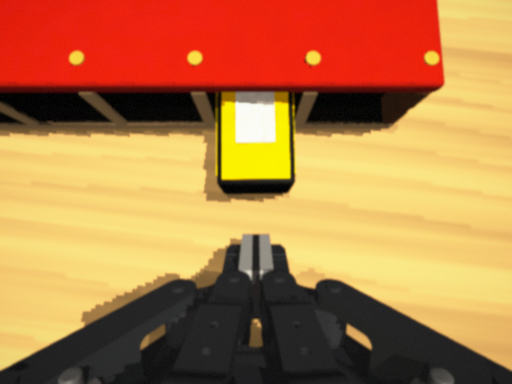

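The tilted wrist view shows the tin (255,150) upright, protruding from cell −50, with the shut fingers (256,240) squarely behind it. Pushing it in with the tilted tips.

Call:
{"method": "jog_arm", "body": {
  "motion": [
    [[0.0073, 0, 0.0033], [0, 0, 0], 0],
    [[0.0073, 0, 0.0033], [0, 0, 0], 0],
    [[0.0036, 0, 0.0017], [0, 0, 0], 0],
    [[0.0055, 0, 0.0025], [0, 0, 0], 0],
    [[0.0055, 0, 0.0025], [0, 0, 0], 0],
    [[0.0055, 0, 0.0025], [0, 0, 0], 0],
    [[0.0055, 0, 0.0025], [0, 0, 0], 0],
    [[0.0055, 0, 0.0025], [0, 0, 0], 0]
  ]
}}

```text
clock: 13.25
tcp_pos: [0.5816, -0.0253, 0.0157]
ee_rot: [-0.013, 0.975, 0.057, 0.216]
force: [-1.0, 0.3, -1.3]
opening: -0.0
gripper_force: 0.3
```

```bash
python3 st.py
```

```text
13.25 crate mm [[-19.2 -49.9]] z 15.7 yaw-crate 0.02 toolz [ 0.42   0.049 -0.906] F [-1.   0.3 -1.3] -0.00026655584025262006 0.31501821242272854
```

Continue 13 mm more.

Call:
{"method": "jog_arm", "body": {
  "motion": [
    [[0.0036, 0, 0.0017], [0, 0, 0], 0],
    [[0.0036, 0, 0.0017], [0, 0, 0], 0],
    [[0.0036, 0, 0.0017], [0, 0, 0], 0],
    [[0.0018, 0, 0.0008], [0, 0, 0], 0],
    [[0, 0, 0], [0, 0, 0], 0]
  ]
}}

```text
clock: 13.75
tcp_pos: [0.5955, -0.0238, 0.016]
ee_rot: [-0.013, 0.975, 0.057, 0.216]
force: [0.7, -0.3, 0.3]
opening: -0.003
gripper_force: 0.0
```

```bash
python3 st.py; python3 - <<'E'
from h import *
s,im=wlook("w4"); cv2.imwrite("pics/w4.png",im["pixels"][:,:,::-1])
E
```

```text
13.75 crate mm [[ -5.3 -50. ]] z 16.0 yaw-crate 0.03 toolz [ 0.42   0.049 -0.906] F [ 0.7 -0.3  0.3] -0.0032634718453470476 0.0
```

View pics/w4.png

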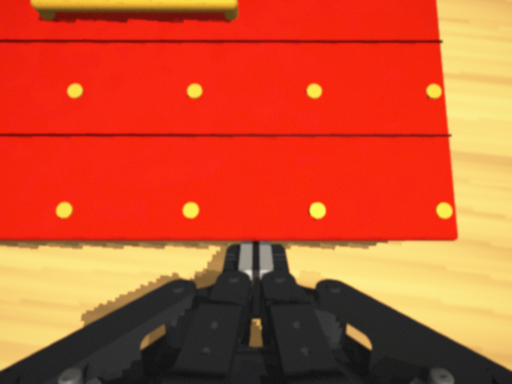

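The view shows the fingertips (256,245) reaching the cover edge and no yellow left outside. I push 4 mm more, then back off and measure.

Call:
{"method": "jog_arm", "body": {
  "motion": [
    [[0.0018, 0, 0.0008], [0, 0, 0], 0],
    [[0.0018, 0, 0.0008], [0, 0, 0], 0],
    [[0, 0, 0], [0, 0, 0], 0],
    [[-0.0182, 0, -0.0084], [0, 0, 0], 0],
    [[-0.0364, 0, -0.0168], [0, 0, 0], 0],
    [[0, 0, 0], [0, 0, 0], 0],
    [[0, 0, 0], [0, 0, 0], 0]
  ]
}}

```text
clock: 14.5
tcp_pos: [0.539, -0.0307, 0.0158]
ee_rot: [-0.012, 0.975, 0.057, 0.217]
force: [0.4, -0.2, 1.1]
opening: 0.0
gripper_force: 0.0
```

```bash
python3 st.py; python3 - <<'E'
from h import *
s,im=wlook("w5"); cw=lambda x,y,z:np.r_[O+CR@np.array([x,y]),z]
px=im["pixels"]
for x,z in((0,.052),(0,.044),(0,.036),(.01,.036),(0,.006),(.005,.006),(.01,.006),(0,0)): print(x,z,proj(im,cw(x,-.05,z))[0].round(1))
for yy in(-.05,-.1,0):
    u,v=proj(im,cw(0,yy,.025))[0].round().astype(int); print(yy,u); [print(r,px[r,u-2:u+3].mean(0).round()) for r in range(v-16,v+22)]
E
```

```text
14.5 crate mm [[-62.2 -50.3]] z 15.8 yaw-crate -0.01 toolz [ 0.421  0.049 -0.906] F [ 0.4 -0.2  1.1] 0.0004026581640588574 0.0
0 0.052 [252.2 100.2]
0 0.044 [252.5 108.1]
0 0.036 [252.7 115.2]
0.01 0.036 [252.7  95. ]
0 0.006 [253.2 136. ]
0.005 0.006 [253.2 127.5]
0.01 0.006 [253.3 119. ]
0 0 [253.3 139.4]
-0.05 253
108 [69. 11.  7.]
109 [48.  8.  7.]
110 [22.  4.  4.]
111 [6. 5. 4.]
112 [4. 5. 4.]
113 [3. 3. 3.]
114 [5. 6. 6.]
115 [4. 4. 4.]
116 [5. 4. 4.]
117 [4. 4. 4.]
118 [4. 5. 5.]
119 [4. 5. 5.]
120 [4. 5. 3.]
121 [4. 6. 3.]
122 [5. 4. 3.]
123 [3. 5. 3.]
124 [4. 6. 5.]
125 [7. 6. 6.]
126 [11. 10. 10.]
127 [9. 9. 8.]
128 [ 8. 10.  9.]
129 [8. 9. 8.]
130 [10. 10.  8.]
131 [8. 8. 9.]
132 [7. 8. 6.]
133 [18. 17. 12.]
134 [51. 39. 26.]
135 [89. 70. 46.]
136 [113.  89.  59.]
137 [119.  93.  61.]
138 [113.  88.  58.]
139 [104.  81.  53.]
140 [102.  79.  52.]
141 [109.  83.  51.]
142 [121.  93.  55.]
143 [129.  98.  57.]
144 [132. 100.  57.]
145 [144. 109.  62.]
-0.1 352
108 [68. 10.  9.]
109 [47.  9.  8.]
110 [22.  7.  7.]
111 [7. 4. 3.]
112 [5. 6. 6.]
113 [5. 6. 5.]
114 [5. 5. 3.]
1
[... 486 characters left out ...]
]
144 [141. 107.  61.]
145 [158. 120.  69.]
0 153
108 [68. 13.  9.]
109 [46.  8.  5.]
110 [20.  4.  4.]
111 [7. 6. 5.]
112 [4. 4. 5.]
113 [4. 5. 4.]
114 [5. 5. 6.]
115 [6. 4. 4.]
116 [3. 4. 3.]
117 [4. 5. 3.]
118 [3. 4. 3.]
119 [6. 5. 3.]
120 [6. 5. 3.]
121 [7. 6. 5.]
122 [7. 8. 6.]
123 [9. 8. 7.]
124 [8. 6. 5.]
125 [9. 8. 6.]
126 [8. 9. 6.]
127 [7. 6. 6.]
128 [9. 6. 6.]
129 [7. 6. 6.]
130 [9. 8. 6.]
131 [8. 6. 4.]
132 [9. 8. 6.]
133 [28. 20. 13.]
134 [68. 52. 33.]
135 [105.  81.  53.]
136 [116.  90.  59.]
137 [107.  83.  55.]
138 [102.  80.  54.]
139 [101.  80.  53.]
140 [103.  80.  52.]
141 [112.  87.  54.]
142 [121.  93.  55.]
143 [126.  95.  55.]
144 [133. 101.  57.]
145 [147. 111.  63.]
```

No yellow shows outside the cover at cell −50, and its rows look the same as those of neighbouring cells, so the tin is in; its end should be about 8 mm deep by the finger geometry. Now the second tin: rise, untilt, move over.

Call:
{"method": "jog_arm", "body": {
  "motion": [
    [[0, 0, -0.03], [0, 0, 0], 0.02],
    [[0, 0, -0.04], [0, -8.5, 0], 0.085],
    [[0, 0, -0.05], [0, -8.5, 0], 0.085],
    [[0, 0, -0.05], [0, -8, 0], 0.085],
    [[0.01, 0.04, 0], [0, 0, 0], 0.085],
    [[0.01, 0.045, 0], [0, 0, 0], 0.085],
    [[0.01, 0.045, 0], [0, 0, 0], 0.085],
    [[0, 0.045, 0], [0, 0, 0], 0.085],
    [[0, 0.045, 0], [0, 0, 0], 0.085],
    [[0, 0.045, 0], [0, 0, 0], 0.085]
  ]
}}

```text
clock: 15.55
tcp_pos: [0.5589, -0.2949, 0.1481]
ee_rot: [-0.006, 0.997, 0.062, 0.044]
force: [0.6, 0.7, 0.4]
opening: 1.001
gripper_force: 0.0
```

Call:
{"method": "jog_arm", "body": {
  "motion": [
    [[0, 0.04, 0], [0, 0, 8], 0.085],
    [[0, 0, 0], [0, 0, 8], 0.085],
    [[0, 0, 0], [0, 0, 7.5], 0.085],
    [[0, 0, 0], [0, 0, 0], 0.085],
    [[0, 0, 0], [0, 0, 0], 0.085]
  ]
}}

```text
clock: 16.05
tcp_pos: [0.5631, -0.3323, 0.1474]
ee_rot: [-0.015, 0.989, -0.141, 0.041]
force: [-0.0, 0.6, -0.7]
opening: 0.995
gripper_force: 0.0
```

```bash
python3 st.py; python3 - <<'E'
from h import *
s,im=wlook("w6"); print(s["tcp_pos"],s["joint_pos"].round(2))
hsv=cv2.cvtColor(im["pixels"],cv2.COLOR_RGB2HSV)
for n,lo,hi in(("yel",(24,200,60),(34,255,255)),("pur",(128,90,30),(165,255,255))):
    m=cv2.morphologyEx(cv2.inRange(hsv,np.array(lo),np.array(hi)),cv2.MORPH_CLOSE,np.ones((7,7)))
    N,L,S,C=cv2.connectedComponentsWithStats(m)
    for i in range(1,N):
        if S[i,4]>250:
            v,u=np.nonzero(L==i); p=bp(im,np.c_[u,v],.03)[:,:2]*1000; r=cv2.minAreaRect(np.float32(p))
            print(n,C[i].round(),S[i,4],np.round(r[0],1),np.round(r[1],1),round(r[2],1),"corners",cv2.boxPoints(r).round().tolist())
E
```

```text
16.05 crate mm [[ -73.4 -352.7]] z 147.4 yaw-crate -23.01 toolz [ 0.086  0.017 -0.996] F [-0.   0.6 -0.7] 0.9951795522448672 0.0
[ 0.56305364 -0.33231805  0.14739456] [ 0.38  0.33  0.17  1.62 -0.13  1.14 -1.26]
yel [289. 131.] 1881 [ 601.6 -368. ] [35.3 70.3] 71.8 corners [[563.0, -374.0], [630.0, -396.0], [641.0, -362.0], [574.0, -340.0]]
pur [435. 142.] 5199 [ 565.7 -482.9] [ 44.5 108.8] 40.4 corners [[513.0, -456.0], [584.0, -539.0], [618.0, -510.0], [547.0, -427.0]]
```

Call:
{"method": "jog_arm", "body": {
  "motion": [
    [[-0.02, 0.01, -0.03], [-2.3, -4.5, 0], 0.085],
    [[0, 0, 0], [0, 0, 0], 0.085],
    [[0, 0, 0], [0, 0, 0], 0.085]
  ]
}}

```text
clock: 16.4
tcp_pos: [0.5386, -0.3369, 0.1761]
ee_rot: [-0.001, 0.99, -0.142, 0.001]
force: [-0.2, 1.2, -0.3]
opening: 0.997
gripper_force: 0.0
```

```bash
python3 st.py; python3 - <<'E'
from h import *
s,im=wlook("w7"); print(s["tcp_pos"],s["joint_pos"].round(2))
hsv=cv2.cvtColor(im["pixels"],cv2.COLOR_RGB2HSV)
ctr=np.array([.58,-.36,.03]); print("tin px guess",proj(im,ctr))
for S0 in(180,200,220):
    m=cv2.morphologyEx(cv2.inRange(hsv,np.array((15,S0,30)),np.array((36,255,255))),cv2.MORPH_CLOSE,np.ones((25,25)))
    m=cv2.morphologyEx(m,cv2.MORPH_OPEN,np.ones((7,7)))
    N,L,S,C=cv2.connectedComponentsWithStats(m)
    for i in range(1,N):
        if S[i,4]>1000:
            v,u=np.nonzero(L==i); p=bp(im,np.c_[u,v],.03)[:,:2]*1000; r=cv2.minAreaRect(np.float32(p))
            print(S0,C[i].round(),S[i],np.round(r[0],1),np.round(r[1],1),round(r[2],1))
E
```

```text
16.4 crate mm [[ -98.1 -354.3]] z 176.1 yaw-crate -23.02 toolz [ 0.001  0.001 -1.   ] F [-0.2  1.2 -0.3] 0.9971541681651939 0.0
[ 0.5386381  -0.33685277  0.17611175] [ 0.36  0.32  0.19  1.57 -0.06  1.26 -1.29]
tin px guess [[266.195534   129.37917902]]
180 [267. 120.] [ 245   60   47  122 4836] [ 584.3 -362.3] [ 36.8 106.4] 70.2
200 [267. 120.] [ 245   60   46  122 4658] [ 584.5 -362. ] [ 35.7 106.1] 70.3
220 [268. 120.] [ 246   61   45  121 4435] [ 584.3 -362.4] [ 34.2 105.5] 70.0
```

Tin B centre (.584,−.362), 36×106 mm, yaw −19.9°. The purple one's nearest corner is about 79 mm away. Align and descend.

Call:
{"method": "jog_arm", "body": {
  "motion": [
    [[0, 0, 0], [0, 0, 3.5], 0.07],
    [[0.011, 0.008, 0.02], [0, 0, 0], 0.07],
    [[0, 0, 0.04], [0, 0, 0], 0.07],
    [[0, 0, 0.04], [0, 0, 0], 0.07],
    [[0, 0, 0.035], [0, 0, 0], 0.07],
    [[0, 0, 0.025], [0, 0, 0], 0.07],
    [[0, 0, 0], [0, 0, 0], 0.07],
    [[0, 0, 0], [0, 0, 0], 0.07]
  ]
}}

```text
clock: 17.25
tcp_pos: [0.5447, -0.3476, 0.0149]
ee_rot: [-0.001, 0.985, -0.173, -0.001]
force: [0.7, -0.6, 0.9]
opening: 0.819
gripper_force: 0.0
```

```bash
python3 st.py; python3 - <<'E'
from workcell import robot
print(robot.state()["tcp_pos"])
E
```

```text
17.25 crate mm [[ -93.4 -365.7]] z 14.9 yaw-crate -26.62 toolz [-0.002  0.002 -1.   ] F [ 0.7 -0.6  0.9] 0.8186499458867167 0.0
[ 0.54471069 -0.34759246  0.01489271]
```

Call:
{"method": "jog_arm", "body": {
  "motion": [
    [[0.001, 0, 0.012], [0, 0, 0], 0.07],
    [[0, 0, 0], [0, 0, 0], 0.03],
    [[0, 0, 0], [0, 0, 0], 0.03],
    [[0, 0, 0], [0, 0, 0], 0.03],
    [[0, 0, 0], [0, 0, 0], 0.03],
    [[0, 0, 0], [0, 0, 0], 0.03],
    [[0, 0, 0], [0, 0, 0], 0.03]
  ]
}}

```text
clock: 17.95
tcp_pos: [0.5465, -0.3486, 0.0042]
ee_rot: [-0.001, 0.985, -0.173, -0.0]
force: [-0.5, -0.3, 5.6]
opening: 0.406
gripper_force: 61.1
```

```bash
python3 st.py
```

```text
17.95 crate mm [[ -91.7 -366.9]] z 4.2 yaw-crate -26.64 toolz [-0.     0.001 -1.   ] F [-0.5 -0.3  5.6] 0.40647831212435526 61.12132787704468
```

Call:
{"method": "jog_arm", "body": {
  "motion": [
    [[0, 0, -0.03], [0, 0, 0], 0.03],
    [[0, 0, -0.04], [0, 0, 0], 0.03],
    [[0, 0, -0.04], [0, 0, 0], 0.03],
    [[0, 0, -0.03], [0, 0, -6.65], 0.03],
    [[0, 0, 0], [0, 0, -6.65], 0.03],
    [[0, 0, 0], [0, 0, -6.65], 0.03],
    [[0, 0, 0], [0, 0, -6.65], 0.03],
    [[0, 0, 0], [0, 0, 0], 0.03]
  ]
}}

```text
clock: 18.75
tcp_pos: [0.5454, -0.3481, 0.1423]
ee_rot: [-0.001, 0.998, 0.058, -0.001]
force: [1.1, -0.4, -0.8]
opening: 0.412
gripper_force: 60.3
```

Call:
{"method": "jog_arm", "body": {
  "motion": [
    [[-0.008, -0.04, 0], [0, 0, 0], 0.03],
    [[-0.008, -0.04, 0], [0, 0, 0], 0.03],
    [[-0.008, -0.04, 0], [0, 0, 0], 0.03],
    [[-0.008, -0.04, 0], [0, 0, 0], 0.03],
    [[-0.004, -0.04, 0], [0, 0, 0], 0.03],
    [[0, -0.04, 0], [0, 0, 0], 0.03],
    [[0, -0.027, 0], [0, 0, 0], 0.03],
    [[0, 0, 0], [0, 0, 0], 0.03],
    [[0, 0, 0], [0, 0, 0], 0.03]
  ]
}}

```text
clock: 19.65
tcp_pos: [0.4792, -0.0871, 0.1436]
ee_rot: [-0.001, 0.998, 0.058, -0.001]
force: [-0.3, -0.1, -1.6]
opening: 0.406
gripper_force: 60.6
```

```bash
python3 st.py; python3 - <<'E'
from h import *
s,im=wlook("w8"); hsv=cv2.cvtColor(im["pixels"],cv2.COLOR_RGB2HSV)
m=cv2.morphologyEx(cv2.inRange(hsv,np.array((24,200,60)),np.array((36,255,255))),cv2.MORPH_CLOSE,np.ones((31,31)))
N,L,S,C=cv2.connectedComponentsWithStats(m); i=1+np.argmax(S[1:,4]); print(S[i])
Rm=R.from_quat(np.roll(s["ee_rot"],-1)).as_matrix()
for v in range(S[i,1]+4,S[i,1]+S[i,3],20):
    u=np.nonzero(L[v]==i)[0]; p=bp(im,[[u.min(),v],[u.max(),v]],s["tcp_pos"][2]+.026); print(((p-s["tcp_pos"])@Rm*1000).round(1).tolist())
E
```

```text
19.65 crate mm [[-128.2  -99.4]] z 143.6 yaw-crate -0.08 toolz [-0.002  0.001 -1.   ] F [-0.3 -0.1 -1.6] 0.4062053732653633 60.59754252433777
[  201    35   105   216 11586]
[[91.5, -15.3, -26.1], [91.5, 15.8, -26.2]]
[[85.3, -16.9, -26.1], [85.3, 18.1, -26.2]]
[[78.8, -17.2, -26.1], [78.8, 18.1, -26.2]]
[[72.1, -17.6, -26.1], [72.1, 18.4, -26.1]]
[[65.2, -17.2, -26.1], [65.2, 18.3, -26.1]]
[[58.0, -17.1, -26.1], [58.0, 18.3, -26.1]]
[[50.5, -17.1, -26.1], [50.6, 18.6, -26.1]]
[[42.8, -17.4, -26.0], [42.8, 18.6, -26.1]]
[[34.7, -17.0, -26.0], [34.8, 18.1, -26.1]]
[[26.4, -13.7, -26.0], [26.4, 15.7, -26.1]]
[[17.7, 10.7, -26.0], [17.7, 15.6, -26.1]]
```

Tin B sits straight and centred in the grip (offset 0.5 mm). Lower and probe cell −100.

Call:
{"method": "jog_arm", "body": {
  "motion": [
    [[0, 0, 0.04], [0, 0, 0], 0.03],
    [[0, 0, 0.04], [0, 0, 0], 0.03],
    [[0, 0, 0.035], [0, 0, 0], 0.03],
    [[0.01, 0, 0.016], [0, 0, 0], 0.03],
    [[0.01, 0, 0], [0, 0, 0], 0.03],
    [[0.004, 0, 0], [0, 0, 0], 0.03],
    [[0, 0, 0], [0, 0, 0], 0.03]
  ]
}}

```text
clock: 20.4
tcp_pos: [0.5052, -0.085, 0.0142]
ee_rot: [-0.001, 0.998, 0.057, 0.001]
force: [0.2, 0.6, -0.1]
opening: 0.41
gripper_force: 60.6
```

```bash
python3 st.py
```

```text
20.4 crate mm [[-102.1 -100.4]] z 14.2 yaw-crate -0.1 toolz [ 0.002  0.001 -1.   ] F [ 0.2  0.6 -0.1] 0.40961700443567955 60.61501979827881
```

Call:
{"method": "jog_arm", "body": {
  "motion": [
    [[0.003, -0.001, 0.002], [0, 0, 0], 0.03],
    [[0.003, 0, 0], [0, 0, 0], 0.03],
    [[0.003, 0, 0], [0, 0, 0], 0.03],
    [[0.002, 0, 0], [0, 0, 0], 0.03],
    [[0.002, 0, 0], [0, 0, 0], 0.03],
    [[0.002, 0, 0], [0, 0, 0], 0.03],
    [[0.002, 0, 0], [0, 0, 0], 0.03],
    [[0.002, 0, 0], [0, 0, 0], 0.03]
  ]
}}

```text
clock: 21.2
tcp_pos: [0.5203, -0.0813, 0.0104]
ee_rot: [-0.001, 0.998, 0.058, -0.003]
force: [-7.7, -0.5, 3.7]
opening: 0.407
gripper_force: 61.2
```

```bash
python3 st.py
```

```text
21.2 crate mm [[-86.6 -98.4]] z 10.4 yaw-crate -0.06 toolz [-0.005  0.002 -1.   ] F [-7.7 -0.5  3.7] 0.4074904988046638 61.23095154762268
```

Cell −100 is taken, so +100 should be free. Back out and go there.

Call:
{"method": "jog_arm", "body": {
  "motion": [
    [[-0.01, 0, 0], [0, 0, 0], 0.03],
    [[-0.02, 0, 0], [0, 0, 0], 0.03],
    [[0, -0.04, 0], [0, 0, 0], 0.03],
    [[0, -0.04, 0], [0, 0, 0], 0.03],
    [[0, -0.04, 0], [0, 0, 0], 0.03],
    [[0, -0.04, 0], [0, 0, 0], 0.03],
    [[0, -0.038, 0], [0, 0, 0], 0.03],
    [[0, 0, 0], [0, 0, 0], 0.03],
    [[0, 0, 0], [0, 0, 0], 0.03]
  ]
}}

```text
clock: 22.1
tcp_pos: [0.4688, 0.1126, 0.0113]
ee_rot: [-0.001, 0.998, 0.059, -0.0]
force: [0.2, -0.3, -1.0]
opening: 0.411
gripper_force: 60.7
```

```bash
python3 st.py
```

```text
22.1 crate mm [[-115.2  100.2]] z 11.3 yaw-crate 0.1 toolz [-0.001  0.002 -1.   ] F [ 0.2 -0.3 -1. ] 0.4109245859399136 60.69756031036377
```

Call:
{"method": "jog_arm", "body": {
  "motion": [
    [[0.006, 0, -0.0015], [0, 0, 0], 0.03],
    [[0.006, 0, 0], [0, 0, 0], 0.03],
    [[0.005, 0, 0], [0, 0, 0], 0.03],
    [[0.004, 0, 0], [0, 0, 0], 0.03],
    [[0.003, 0, 0], [0, 0, 0], 0.03],
    [[0.003, 0, 0], [0, 0, 0], 0.03],
    [[0.003, 0, 0], [0, 0, 0], 0.03],
    [[0.003, 0, 0], [0, 0, 0], 0.03],
    [[0.002, 0, 0], [0, 0, 0], 0.03]
  ]
}}

```text
clock: 23.0
tcp_pos: [0.5042, 0.1161, 0.0126]
ee_rot: [-0.001, 0.998, 0.058, -0.001]
force: [-0.1, 1.0, -2.0]
opening: 0.409
gripper_force: 60.7
```

```bash
python3 st.py
```

```text
23.0 crate mm [[-79.7  99.5]] z 12.6 yaw-crate -0.04 toolz [-0.001  0.002 -1.   ] F [-0.1  1.  -2. ] 0.40930342171038675 60.69134473800659
```

It runs on: free. Insert to the fingers' limit, lower, release, back off.

Call:
{"method": "jog_arm", "body": {
  "motion": [
    [[0.008, 0, 0], [0, 0, 0], 0.03],
    [[0.008, 0, 0], [0, 0, 0], 0.03],
    [[0.008, 0, 0], [0, 0, 0], 0.03],
    [[0.008, 0, 0], [0, 0, 0], 0.03],
    [[0.008, 0, 0], [0, 0, 0], 0.03],
    [[0.008, 0, 0], [0, 0, 0], 0.03],
    [[0.007, 0, 0], [0, 0, 0], 0.03],
    [[0, 0, 0], [0, 0, 0], 0.03]
  ]
}}

```text
clock: 23.8
tcp_pos: [0.5597, 0.1225, 0.0126]
ee_rot: [-0.001, 0.998, 0.058, -0.0]
force: [-0.1, 0.2, -2.2]
opening: 0.408
gripper_force: 60.7
```

Call:
{"method": "jog_arm", "body": {
  "motion": [
    [[0, 0, 0.002], [0, 0, 0], 0.03],
    [[0, 0, 0], [0, 0, 0], 0.07],
    [[0, 0, 0], [0, 0, 0], 0.07],
    [[0, 0, 0], [0, 0, 0], 0.07],
    [[0, 0, 0], [0, 0, 0], 0.07],
    [[-0.02, 0, 0], [0, 0, 0], 0.07],
    [[-0.025, 0, 0], [0, 0, 0], 0.07],
    [[0, 0, -0.006], [0, 0, 0], 0],
    [[0, 0, 0], [0, 0, 0], 0],
    [[0, 0, 0], [0, 0, 0], 0]
  ]
}}

```text
clock: 24.8
tcp_pos: [0.5153, 0.1174, 0.0174]
ee_rot: [-0.001, 0.998, 0.058, 0.001]
force: [0.5, -0.8, -0.7]
opening: 0.316
gripper_force: 0.0
```

Call:
{"method": "jog_arm", "body": {
  "motion": [
    [[0, 0, 0], [0, 8.5, 0], 0],
    [[0, 0, 0], [0, 8.5, 0], 0],
    [[0, 0, 0], [0, 8, 0], 0],
    [[0, 0, 0], [0, 0, 0], 0],
    [[0, 0, 0], [0, 0, 0], 0]
  ]
}}

```text
clock: 25.3
tcp_pos: [0.5138, 0.1172, 0.0166]
ee_rot: [-0.013, 0.975, 0.057, 0.215]
force: [0.6, 0.9, 0.8]
opening: -0.001
gripper_force: 0.0
```

```bash
python3 st.py
```

```text
25.3 crate mm [[-70.   99.5]] z 16.6 yaw-crate -0.05 toolz [ 0.417  0.05  -0.907] F [0.6 0.9 0.8] -0.0013768869089405343 0.0
```

Call:
{"method": "jog_arm", "body": {
  "motion": [
    [[0.0073, 0, 0.0033], [0, 0, 0], 0],
    [[0.0073, 0, 0.0033], [0, 0, 0], 0],
    [[0.0036, 0, 0.0017], [0, 0, 0], 0],
    [[0.0055, 0, 0.0025], [0, 0, 0], 0],
    [[0.0055, 0, 0.0025], [0, 0, 0], 0],
    [[0.0055, 0, 0.0025], [0, 0, 0], 0],
    [[0.0055, 0, 0.0025], [0, 0, 0], 0],
    [[0.0055, 0, 0.0025], [0, 0, 0], 0]
  ]
}}

```text
clock: 26.1
tcp_pos: [0.5641, 0.123, 0.0168]
ee_rot: [-0.013, 0.975, 0.056, 0.215]
force: [-0.9, -0.5, -0.2]
opening: 0.003
gripper_force: 0.3
```

Call:
{"method": "jog_arm", "body": {
  "motion": [
    [[0.0036, 0, 0.0017], [0, 0, 0], 0],
    [[0.0036, 0, 0.0017], [0, 0, 0], 0],
    [[0.0036, 0, 0.0017], [0, 0, 0], 0],
    [[0.0027, 0, 0.0012], [0, 0, 0], 0],
    [[0.0018, 0, 0.0008], [0, 0, 0], 0],
    [[0.0009, 0, 0.0004], [0, 0, 0], 0],
    [[0, 0, 0], [0, 0, 0], 0]
  ]
}}

```text
clock: 26.8
tcp_pos: [0.5816, 0.125, 0.0171]
ee_rot: [-0.013, 0.975, 0.056, 0.216]
force: [-0.3, 0.5, -0.5]
opening: -0.001
gripper_force: 0.1
```

```bash
python3 st.py
```

```text
26.8 crate mm [[-1.7 99.4]] z 17.1 yaw-crate -0.1 toolz [ 0.419  0.05  -0.907] F [-0.3  0.5 -0.5] -0.0011625383430679372 0.051120058342348784
```

Call:
{"method": "jog_arm", "body": {
  "motion": [
    [[-0.03, 0, -0.014], [0, 0, 0], 0],
    [[-0.03, 0, -0.014], [0, 0, 0], 0],
    [[-0.03, 0, -0.014], [0, 0, 0], 0],
    [[0.0168, 0.025, -0.0363], [0, 0, 0], 0],
    [[0.0168, 0.025, -0.0363], [0, 8, 0], 0],
    [[0, 0.025, 0], [0, 8, 0], 0],
    [[0, 0, 0], [0, 8, 0], 0],
    [[0, 0, 0], [0, 0, 0], 0],
    [[0, 0, 0], [0, 0, 0], 0]
  ]
}}

```text
clock: 27.7
tcp_pos: [0.4985, 0.0726, 0.1025]
ee_rot: [-0.035, 0.951, 0.059, 0.301]
force: [0.0, 0.7, 0.4]
opening: 0.006
gripper_force: 0.0
```

```bash
python3 st.py; python3 - <<'E'
from h import *
s,im=wlook("w9"); cw=lambda x,y,z:np.r_[O+CR@np.array([x,y]),z]
a=(255*(im["pixels"]/255.)**.4).astype(np.uint8)[:,:,::-1]
for y in(-.1,-.05,0,.05,.1): print(y,[proj(im,cw(x,y,z))[0].round(0).tolist() for x,z in((0,.052),(0,.044),(0,.036),(0,.006))])
v=int(proj(im,cw(0,0,.03))[0,1]); v0=max(0,min(v-100,184)); print(v0)
cv2.imwrite("pics/w9.png",cv2.resize(a[v0:v0+200],(800,312),interpolation=cv2.INTER_CUBIC))
E
```

```text
27.7 crate mm [[-90.4  57. ]] z 102.5 yaw-crate -0.33 toolz [ 0.568  0.101 -0.817] F [0.  0.7 0.4] 0.005636194837028957 0.0
-0.1 [[474.0, 137.0], [467.0, 142.0], [461.0, 147.0], [441.0, 163.0]]
-0.05 [[404.0, 137.0], [400.0, 142.0], [396.0, 147.0], [382.0, 163.0]]
0 [[335.0, 137.0], [333.0, 142.0], [331.0, 147.0], [325.0, 162.0]]
0.05 [[268.0, 137.0], [268.0, 142.0], [268.0, 147.0], [268.0, 162.0]]
0.1 [[201.0, 137.0], [203.0, 142.0], [205.0, 147.0], [212.0, 162.0]]
50
```

View pics/w9.png

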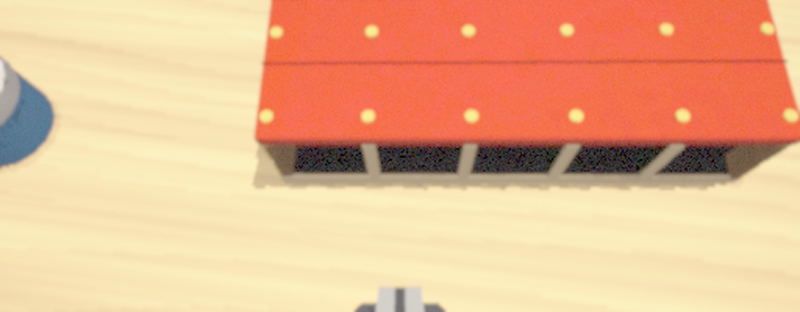

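All five mouths look alike, with nothing protruding in front of the floor edge, and the robot is clear of everything. Handing in.

```bash
python3 -c "
from workcell import robot
print(robot.job_done())"
```

```text
the job is handed in; nothing more can be done
None
```

Both yellow-lidded tins are in the crate's empty cells (y = −50 and +100 mm), lid up and end first; the final view shows nothing protruding (exact depth not measured), the robot was clear, and the job is handed in at about 28 s.

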